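Knock the spring pin home in the gearbox cover

ROBOT

A 6-joint arm with a two-finger parallel gripper is mounted at the origin on the work surface. World frame = base frame: x ahead of the robot, y to its left, z up, the work surface at z = 0. Lengths are in m, angles in rad, forces in N, time in s.
With the tool pointing down it reaches from about 0.25 to 0.85 m from the base axis. Payload 12.5 kg.
Tool frame: the origin (TCP) lies midway between the tips of the shut fingers; the grasp point (between the pads) lies arm.hold_point_z behind it (arm.hold_point_z is the distance from the TCP to the grasp point, in m); y points along the fingers, z is the direction in which the jaws open and shut, and the axes are right-handed (so a half turn about y gives the same grasp; the last joint's range is limited). The gripper opens to 93 mm and grips with 3 to 60 N. Pads are 15 mm wide; open, the fingers measure 128 mm over their backs; the gripper's body (75 mm by 188 mm) begins 65 mm behind the grasp point.
Start: joints at [-1.316, 0.351, 1.652, -0, 1.139, -0.085], TCP at [0.183, -0.519, 0.219] pointing down, gripper open.
Joint ranges: [-2.75, 2.75], [-0.79, 2.1], [0.01, 2.65], [-1.57, 4.71], [0.07, 3.14], [-2.87, 2.87]. Speed limits (rad/s): [2.22, 2.22, 2.79, 3.14, 3.14, 3.14].

INTERFACE

Orientations are given as a unit quaternion [x, y, z, w].
In Python, from cell import read_state, snapshot, calibration, finish_job, arm gives the robot as it stands. The module is installed in compiled form; this text tells all that it offers.
- The arm moves only by the tool step_arm, never from a script. Its argument "commands" is a list of rows, each an object with "twist": the turn, a rotation vector about the tool's x, y, z in degrees, a list of three; "dp": the shift along the tool's x, y, z in mm, a list of three; "claw": the closure, from -1 (fully open) to 1 (shut), so that 0 is half open. A call has exactly 8 rows; each row shifts and turns the commanded pose from where the row before left it, along the tool's axes as they then stand; what a row does not reach is not made up. A row lasts 1/12 s, in which the tool goes at most 41.7 mm and 7.16 degrees, less where a joint would pass 70% of its speed; a pose out of reach is approached as far as the arm can. A call with a gripper value outside its range is refused whole. The fingers move at their own pace and stop on an object; "newtons" is the grip in N (left out, the last holds). Time passes only in rows, so rows that do not move let the fingers close, or fill a call up. It gives the time, the measured TCP pose, the force and the opening at its end, in the units of the state.
- read_state(): the state, without advancing time (a new reading comes with each control period).
- snapshot(name): name is "scene" or "top" or "wrist"; returns (picture, depth): 384x512x3 uint8, red, green, blue; 384x512 float32, m along the optical axis (not along the pixel's ray), 0 where there is no reading.
- calibration(name): a dict with "fx", "fy", "cx", "cy" (pixels), "rvec" (rotation vector, rad) and "tvec" (3), from world to camera coordinates, as OpenCV has them; the wrist camera has in their place "T_tool_cam" (4x4, takes a point from camera to tool coordinates, whose origin is the TCP and whose axes are the tool frame's). Camera axes: x right, y down, z forward; pixel columns grow to the right and rows downward; lengths in m; the calibration is good to about 2 mm. A picture is of the moment at which its call begins: read the wrist's pose just before it. calibration takes no time and is no camera call.
- finish_job(): hands the job in, once; it reports no verdict.
The state is a dict: "clock": time; "qpos": joint angles; "joint_velocities": joint speeds; "joint_efforts": joint torques, N m; "tcp_pos": TCP position; "eef_rot": TCP orientation; "force": force on the tool from outside, world axes, zero at the start; "moment": the same for the moment, N m; "gripper_width": finger opening in m.
Only numpy, scipy, OpenCV 4.12 (cv2) and the standard library are available. Lean on these libraries where they do the work, as an engineer would, in place of code of your own. Each camera call takes 0.05 s, during which the arm holds its last target.

TASK

Pick up the soft-faced mallet and knock the brass-capped pin on the green gearbox briskly down until its cap sits on its boss, using only the mallet on it and leaving the black-capped pin standing as it is. Then stand the mallet back on the rubber mat on its head, handle level as you found it, and let go.

Things in the scene. Friction and masses are not known exactly. Their poses are not given: they have to be found in the camera images.
- mallet_grip (a point): Grip point on the mallet's pale wooden handle: mid-thickness, 68 mm from the head's axis. Axes: x along the handle to the head, z up. The handle is level, 24 mm wide (y), 28 mm high, flat-sided, ends 152 mm from the head's axis; its centre line is 38 mm above the mat, nothing under it. Whole mallet about 0.4 kg, centre of mass about 10 mm from the head's axis, on the handle side.
- mallet_face (a point): Centre of the lower, striking face of the mallet's head, 68 mm along +x and 38 mm along -z from mallet_grip, same axes. The head is an upright steel barrel with two white plastic faces, 50 mm across, 76 mm high in all (its top 38 mm above the handle's centre line). It starts standing on this face on the mat.
- brass_cap: Brass cap of the pin to knock down: a disc 26 mm across, 6 mm thick; origin at the centre of its underside, z up. It sits on an 8 mm steel pin, up to 18 mm above a round green boss 34 mm across; fully home its underside rests on the boss, 83 mm above the bench.
- brass_pin (a joint): How far the brass-capped pin is down, in m: 0 is fully up, 0.018 is home with the cap on its boss; it starts 0 to 4 mm down. It takes about 10 N to move it (friction, with a weak spring below), and it stays where it is driven.
- black_pin (a joint): How far the black-capped pin is down, in m. It is the same as the brass-capped one but for its colour, and stands 120 mm from it on the same gearbox; it too starts 0 to 4 mm down. Leave it as it is.
- gearbox: Green cast gearbox, fixed to the bench, 190 (x) x 270 (y) mm at its foot; origin at the centre of its underside. Flat cover 75 mm above the bench; the two pins' bosses rise 8 mm from it at x = 0, y = +60 and -60 mm (either pin may be at either place). A steel disc between them is 5 mm high, bolt heads 4 mm.
- mat: Black rubber mat fixed on the bench, 240 (x) x 200 (y) x 6 mm (z); origin at the centre of its underside. The mallet stands on it; a loose steel bearing ring (42 mm across, 14 mm high) lies in its +x, -y corner.
Not all that is in view belongs to the job. Leave any pink look-alike of the part that bears mallet_grip alone.

How it is judged:
By the outcome, as a careful person would: the job done as asked, in the order asked, and still so for the second after the job is handed in, with the robot touching nothing.
It also fails if it takes over 50 s, if anything falls off the work surface, if the arm or the gripper's body presses on something with over 40 N, if the wrist force passes 120 N, or if a joint passes its speed limit or range.

## Working session

There is one attempt and no reset: what is moved stays moved. The work goes in short steps, Python scripts to look and compute and a tool call to move; the robot and the scene stay as the last step left them, time stands still between calls to the robot, and variables do not carry over. Pictures are saved under pics/ and viewed, and the job is handed in when it is done.

Besides the shell and the picture viewer there is one more tool, called as name([rows], argument=value, ...), one row to a line, values as JSON. step_arm: Moves the arm, as the interface text tells. Its arguments: {"type":"object","properties":{"commands":{"type":"array","items":{"type":"object","properties":{"twist":{"type":"array","items":{"type":"number"}},"dp":{"type":"array","items":{"type":"number"}},"claw":{"type":"number"}}}},"newtons":{"type":"number"}},"required":["commands"]}

```bash
mkdir -p pics
cat > h.py <<'E'
import numpy as np,cv2
from cell import *
from scipy.spatial.transform import Rotation as R
def save(n,p): cv2.imwrite('pics/'+n+'.png',p[...,::-1])
def cam(name):
    c=calibration(name);K=np.array([[c['fx'],0,c['cx']],[0,c['fy'],c['cy']],[0,0,1]])
    Rm=R.from_rotvec(np.ravel(c['rvec'])).as_matrix();t=np.ravel(c['tvec']);return K,Rm,t
def onplane(name,uv,z):
    K,Rm,t=cam(name);d=Rm.T@np.linalg.inv(K)@np.array([uv[0],uv[1],1.]);o=-Rm.T@t
    return o+d*(z-o[2])/d[2]
def proj(name,P):
    K,Rm,t=cam(name);p=K@(Rm@np.array(P)+t);return p[:2]/p[2]
def cloud(name,depth):
    K,Rm,t=cam(name);v,u=np.mgrid[:384,:512];p=np.stack([(u-K[0,2])/K[0,0]*depth,(v-K[1,2])/K[1,1]*depth,depth],-1)
    return (p-t)@Rm
E
python3 - <<'E'
from h import *
for n in ['scene','top']:
    p,d=snapshot(n);save(n+'0',p);np.savez(''+n+'0.npz',p=p,d=d)
s=read_state();print(s);print(arm.hold_point_z,[x for x in dir(arm) if x[0]!='_']);print(calibration('wrist')['T_tool_cam'])
E
```

```text
{'clock': 0.1, 'qpos': array([-1.31559975e+00,  3.51153996e-01,  1.65234698e+00,  1.06687425e-05,
        1.13908459e+00, -8.46020847e-02]), 'joint_velocities': array([-2.44046061e-04,  6.70678768e-05, -5.07660477e-03,  3.70565798e-04,
        1.51460284e-03,  1.18863587e-03]), 'joint_efforts': array([ 7.89932546e-04, -4.98027134e+01, -2.85702896e+01,  7.00663682e-02,
        2.39555212e-02, -5.45931744e-05]), 'tcp_pos': array([ 0.18326324, -0.51825225,  0.21817578]), 'eef_rot': array([-0.11958475,  0.69727596, -0.69657583,  0.11953176]), 'force': array([-1.15768851, -0.22576478, -0.58578343]), 'moment': array([-0.00742781,  0.0241732 ,  0.07758607]), 'gripper_width': 0.09308022207065213}
0.0188 ['IKError', 'hold_point_z']
[[ 8.65553687e-06  9.70731435e-01  2.40167611e-01 -6.64694304e-02]
 [ 1.42941775e-04 -2.40167609e-01  9.70731425e-01 -1.65811241e-01]
 [ 9.99999990e-01  2.59277830e-05 -1.40836854e-04  6.31336668e-04]
 [ 0.00000000e+00  0.00000000e+00  0.00000000e+00  1.00000000e+00]]
```

```bash
ls
```

```text
h.py
pics
scene0.npz
top0.npz
```

View pics/scene0.png

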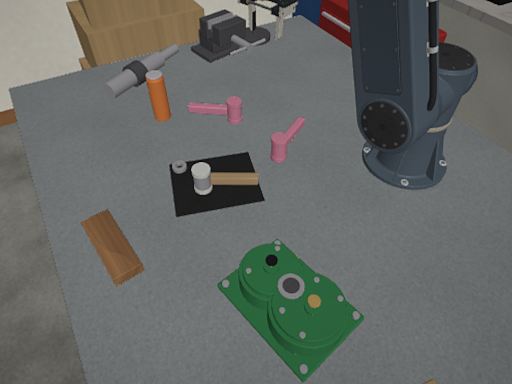

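View pics/top0.png

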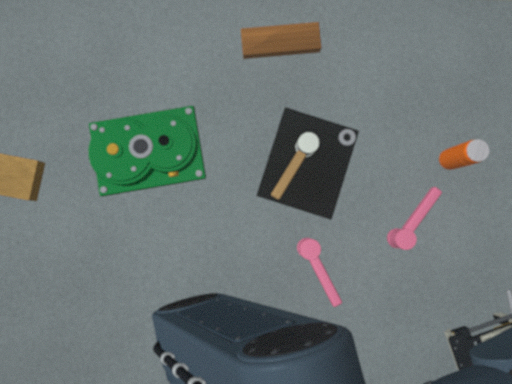

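The mallet with the white face and pale handle has its head at top (308,143) and handle end at about (277,195). The look-alikes are the pink mallets at (310,248) and (403,238). The brass cap is at (113,149) and the black cap at (164,140). An orange spot at (172,174) is a decoy at the gearbox edge. Next I'll measure these and check a close crop.

```bash
cat > m.py <<'E'
from h import *
z=np.load('top0.npz');p,d=z['p'],z['d'];C=cloud('top',d)
hsv=cv2.cvtColor(p,cv2.COLOR_RGB2HSV)
roi=np.zeros((384,512),bool);roi[100:220,250:365]=1
wood=roi&(hsv[...,0]>5)&(hsv[...,0]<25)&(hsv[...,1]>80)&(hsv[...,2]>90)
white=roi&(hsv[...,1]<50)&(hsv[...,2]>185)
sel=wood&(abs(C[...,2]-.058)<.008)
P=C[sel];print('wood',wood.sum(),P.mean(0),np.median(C[wood][:,2]))
c=cv2.minAreaRect(np.argwhere(wood)[:,::-1].astype(np.float32));print(c)
bx=cv2.boxPoints(c);print(np.array([onplane('top',q,.058) for q in bx]).round(4))
top=white&(abs(C[...,2]-.082)<.008)
n=np.argwhere(top)[:,::-1];print('head',len(n),n.mean(0),C[top].mean(0),onplane('top',n.mean(0),.082),cv2.minEnclosingCircle(n.astype(np.float32)))
hc=onplane('top',n.mean(0),.082)
u,s,v=np.linalg.svd((P-P.mean(0))[:,:2],full_matrices=False);a=v[0]
if a@(hc-P.mean(0))[:2]<0:a=-a
print('axis',a,np.degrees(np.arctan2(a[1],a[0])), 'head-handle centroid dir',hc-P.mean(0))
# brass/black
for nm,m in [('brass',(hsv[...,0]>12)&(hsv[...,0]<32)&(hsv[...,1]>120)&(hsv[...,2]>120)),('black',hsv[...,2]<50)]:
    r=np.zeros((384,512),bool);r[125:165,95:190]=1
    if nm=='black': r[:, :153]=0
    k,l,st,ce=cv2.connectedComponentsWithStats((m&r).astype(np.uint8))
    for i in range(1,k):
        if st[i,4]>20: print(nm,ce[i],st[i],np.median(C[l==i][:,2]),np.median(C[l==i],0),onplane('top',ce[i],.103),onplane('scene',(314,301) if nm=='brass' else (271,260),.105))
g=(hsv[...,0]>45)&(hsv[...,0]<85)&(hsv[...,1]>100)
n=np.argwhere(g)[:,::-1];r=cv2.minAreaRect(n.astype(np.float32));print('gear',r,[onplane('top',q,.01).round(3) for q in cv2.boxPoints(r)])
for nm,sl in [('t1',(slice(95,215),slice(250,370))),('t2',(slice(100,205),slice(80,215)))]:
    save(nm,cv2.resize(p[sl],None,fx=5,fy=5,interpolation=cv2.INTER_CUBIC)[:600,:800])
zs=np.load('scene0.npz')['p'];a1=cv2.resize(zs[140:220,160:270],None,fx=5,fy=5);a2=cv2.resize(zs[230:384,210:370],None,fx=3,fy=3)
save('s1',a1);save('s2',a2)
for nm,u,v,R0 in [('obst',282,40,0),('pink1',310,248,0),('pink2',403,238,0),('orange',478,150,0)]: print(nm,C[v,u])
E
python3 m.py
```

```text
wood 548 [ 0.50080462 -0.14666105  0.05887706] 0.05870589931340605
((287.7789611816406, 174.67166137695312), (10.547460556030273, 52.86832809448242), 31.607500076293945)
[[ 0.4523 -0.1032  0.058 ]
 [ 0.5636 -0.1684  0.058 ]
 [ 0.5506 -0.1905  0.058 ]
 [ 0.4395 -0.1251  0.058 ]]
head 291 [307.86597938 142.18900344] [ 0.57761146 -0.19143279  0.08332661] [ 0.57782956 -0.19158199  0.082     ] ((307.631591796875, 142.0), 9.837125778198242)
axis [ 0.8621875 -0.5065893] -30.436910655172202 head-handle centroid dir [ 0.07702493 -0.04492094  0.02312294]
brass [112.21505376 148.53763441] [107 144  11  10  93] 0.10604836918274514 [0.54713288 0.26578484 0.10604837] [0.54855475 0.2666273  0.103     ] [0.54676089 0.26850333 0.105     ]
black [163.40350877 139.85964912] [159 136   9   9  57] 0.1074760759138464 [0.57077621 0.14835139 0.10747608] [0.57175527 0.14846607 0.103     ] [0.56992443 0.15017297 0.105     ]
gear ((160.1141357421875, 242.8006591796875), (260.78546142578125, 111.44402313232422), 80.24757385253906) [array([0.624, 0.371, 0.01 ]), array([0.679, 0.094, 0.01 ]), array([ 0.041, -0.034,  0.01 ]), array([-0.009,  0.234,  0.01 ])]
obst [ 0.84545367 -0.12803069  0.03225991]
pink1 [ 0.32682313 -0.20054718  0.07948483]
pink2 [ 0.35494362 -0.42042877  0.07940554]
orange [ 0.55515657 -0.56010941  0.16467571]
```

```bash
python3 -c "
import cv2,numpy as np
a=cv2.imread('pics/t1.png');b=cv2.imread('pics/t2.png')
a=cv2.resize(a,(400,400));b=cv2.resize(b,(400,310));b=cv2.copyMakeBorder(b,0,90,0,0,0);cv2.imwrite('pics/tt.png',np.hstack([a,b]))"
```

```text
(no output)
```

View pics/tt.png

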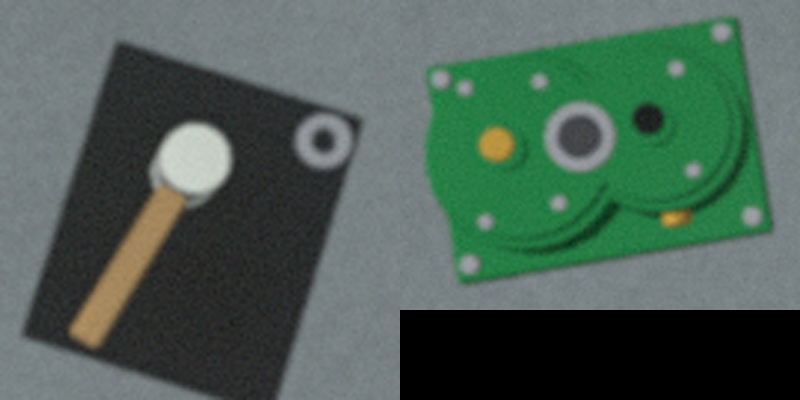

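View pics/s2.png

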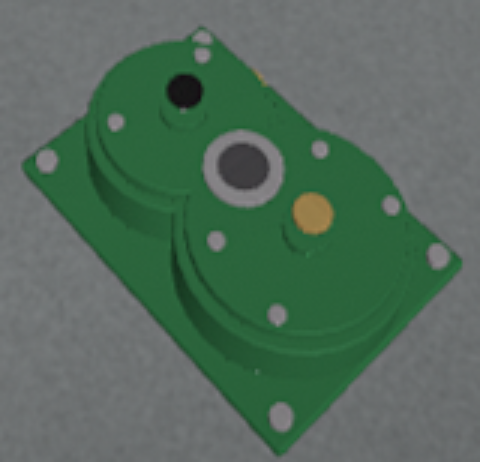

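The crop confirms the white-headed mallet with the pale handle, and that brass and black caps are 119.8 mm apart, against 120 given. The handle end comes out at 152 mm from the head axis, also as given. Next I plan the reach.

```bash
cat > plan.py <<'E'
import sys
from h import *
# usage: plan.py x y z(hold point) yaw_deg(handle->head dir)   
def target(x,y,z,yaw,ref):
    c,s=np.cos(np.radians(yaw)),np.sin(np.radians(yaw))
    best=None
    for sg in (1,-1):
        Y=np.array([0,0,-1.]);Z=sg*np.array([-s,c,0]);X=np.cross(Y,Z)
        M=R.from_matrix(np.stack([X,Y,Z],1));a=(ref.inv()*M).magnitude()
        if best is None or a<best[0]:best=(a,M)
    M=best[1]; return np.array([x,y,z])+M.as_matrix()@[0,arm.hold_point_z,0],M
if __name__=='__main__':
    s=read_state();r=R.from_quat(s['eef_rot'])
    x,y,z,yaw=map(float,sys.argv[1:5]);p,M=target(x,y,z,yaw,r)
    print('clock',s['clock'],'tcp',s['tcp_pos'].round(4),'goal',p.round(4))
    print('tool axes',r.as_matrix().round(3).tolist())
    print('twist deg',np.degrees((r.inv()*M).as_rotvec()).round(2))
    print('dp in present tool',((p-s['tcp_pos'])@r.as_matrix()*1000).round(1))
    print('dp in goal tool',((p-s['tcp_pos'])@M.as_matrix()*1000).round(1),'force',s['force'].round(1),'w',s['gripper_width'])
E
python3 plan.py 0.521 -0.158 0.14 -30.4
```

```text
clock 0.1 tcp [ 0.1833 -0.5183  0.2182] goal [ 0.521  -0.158   0.1212]
tool axes [[-0.943, -0.0, 0.333], [-0.333, 0.001, -0.943], [-0.0, -1.0, -0.001]]
twist deg [6.000e-02 4.987e+01 2.000e-02]
dp in present tool [-438.5   97.2 -227. ]
dp in goal tool [-109.    97.  -481.6] force [-1.2 -0.2 -0.6] w 0.09308022207065213
```

step_arm([
  {"dp": [-27, 0, -14], "claw": -1},
  {"dp": [-27, 0, -14], "claw": -1},
  {"dp": [-27, 0, -14], "claw": -1},
  {"dp": [-27, 0, -14], "claw": -1},
  {"dp": [-27, 0, -14], "claw": -1},
  {"dp": [-27, 0, -14], "claw": -1},
  {"dp": [-27, 0, -14], "claw": -1},
  {"dp": [-27, 0, -14], "claw": -1},
], newtons=60)

```text
schema error: expected keys twist, dp, claw
```

step_arm([
  {"dp": [-27, 0, -14], "claw": -1},
  {"dp": [-27, 0, -14], "claw": -1},
  {"dp": [-27, 0, -14], "claw": -1},
  {"dp": [-27, 0, -14], "claw": -1},
  {"dp": [-27, 0, -14], "claw": -1},
  {"dp": [-27, 0, -14], "claw": -1},
  {"dp": [-27, 0, -14], "claw": -1},
  {"dp": [0, 0, 0], "claw": -1},
])

```text
schema error: expected keys twist, dp, claw
```

step_arm([
  {"twist": [0, 6.3, 0], "claw": -1},
  {"twist": [0, 6.3, 0], "claw": -1},
  {"twist": [0, 6.3, 0], "claw": -1},
  {"twist": [0, 6.3, 0], "claw": -1},
  {"twist": [0, 6.3, 0], "claw": -1},
  {"twist": [0, 6.3, 0], "claw": -1},
  {"twist": [0, 6.1, 0], "claw": -1},
  {"twist": [0, 6, 0], "claw": -1},
])

```text
schema error: expected keys twist, dp, claw
```

```bash
python3 plan.py 0.521 -0.158 0.14 -30.4
python3 - <<'E'
from h import *
s=read_state();p,d=snapshot('wrist');save('w1',p);np.savez('w1.npz',p=p,d=d,pos=s['tcp_pos'],q=s['eef_rot'])
E
```

```text
clock 0.1 tcp [ 0.1833 -0.5183  0.2182] goal [ 0.521  -0.158   0.1212]
tool axes [[-0.943, -0.0, 0.333], [-0.333, 0.001, -0.943], [-0.0, -1.0, -0.001]]
twist deg [6.000e-02 4.987e+01 2.000e-02]
dp in present tool [-438.5   97.2 -227. ]
dp in goal tool [-109.    97.  -481.6] force [-1.2 -0.2 -0.6] w 0.09308022207065213
```

View pics/w1.png

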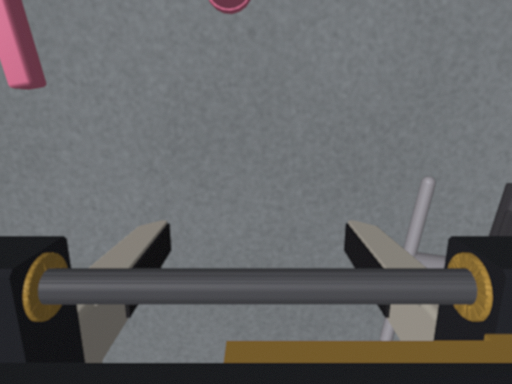

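All keys are required in every row. The arm has not moved. The wrist picture shows only the fingers and the pink look-alikes at the top left.

step_arm([
  {"twist": [0, 0, 0], "dp": [-27, 0, -14], "claw": -1},
  {"twist": [0, 0, 0], "dp": [-27, 0, -14], "claw": -1},
  {"twist": [0, 0, 0], "dp": [-27, 0, -14], "claw": -1},
  {"twist": [0, 0, 0], "dp": [-27, 0, -14], "claw": -1},
  {"twist": [0, 0, 0], "dp": [-27, 0, -14], "claw": -1},
  {"twist": [0, 0, 0], "dp": [-27, 0, -14], "claw": -1},
  {"twist": [0, 0, 0], "dp": [-27, 0, -14], "claw": -1},
  {"twist": [0, 0, 0], "dp": [-27, 0, -14], "claw": -1},
], newtons=60)

```text
clock: 0.82
tcp_pos: [0.3504, -0.3396, 0.2186]
eef_rot: [-0.12, 0.697, -0.697, 0.119]
force: [0.7, 0.0, 0.6]
gripper_width: 0.0931
```

step_arm([
  {"twist": [0, 0, 0], "dp": [-27, 0, -14], "claw": -1},
  {"twist": [0, 0, 0], "dp": [-27, 0, -14], "claw": -1},
  {"twist": [0, 0, 0], "dp": [-27, 0, -14], "claw": -1},
  {"twist": [0, 0, 0], "dp": [-27, 0, -14], "claw": -1},
  {"twist": [0, 0, 0], "dp": [-27, 0, -14], "claw": -1},
  {"twist": [0, 0, 0], "dp": [-27, 0, -14], "claw": -1},
  {"twist": [0, 0, 0], "dp": [-27, 0, -14], "claw": -1},
  {"twist": [0, 0, 0], "dp": [-20, 0, -10], "claw": -1},
])

```text
clock: 1.48
tcp_pos: [0.5119, -0.1676, 0.2185]
eef_rot: [-0.12, 0.697, -0.697, 0.12]
force: [-0.6, -1.2, 0.2]
gripper_width: 0.0928
```

step_arm([
  {"twist": [0, 6.2, 0], "dp": [0, 0, 0], "claw": -1},
  {"twist": [0, 6.2, 0], "dp": [0, 0, 0], "claw": -1},
  {"twist": [0, 6.2, 0], "dp": [0, 0, 0], "claw": -1},
  {"twist": [0, 6.2, 0], "dp": [0, 0, 0], "claw": -1},
  {"twist": [0, 6.2, 0], "dp": [0, 0, 0], "claw": -1},
  {"twist": [0, 6.2, 0], "dp": [0, 0, 0], "claw": -1},
  {"twist": [0, 6.2, 0], "dp": [0, 0, 0], "claw": -1},
  {"twist": [0, 6.4, 0], "dp": [0, 0, 0], "claw": -1},
])

```text
clock: 2.15
tcp_pos: [0.5106, -0.1694, 0.2184]
eef_rot: [0.187, 0.682, -0.682, -0.187]
force: [-0.2, 0.1, -0.8]
gripper_width: 0.0933
```

```bash
python3 plan.py 0.521 -0.158 0.14 -30.4
python3 - <<'E'
from h import *
s=read_state();p,d=snapshot('wrist');save('w2',p);np.savez('w2.npz',p=p,d=d,pos=s['tcp_pos'],q=s['eef_rot'])
E
```

```text
clock 2.15 tcp [ 0.5106 -0.1694  0.2184] goal [ 0.521  -0.158   0.1212]
tool axes [[-0.86, -0.0, -0.51], [0.51, 0.0, -0.86], [0.0, -1.0, 0.0]]
twist deg [-0.   -0.24  0.03]
dp in present tool [ -3.2  97.2 -15.1]
dp in goal tool [ -3.2  97.2 -15.1] force [-0.2  0.1 -0.8] w 0.09330214477561644
```

View pics/w2.png

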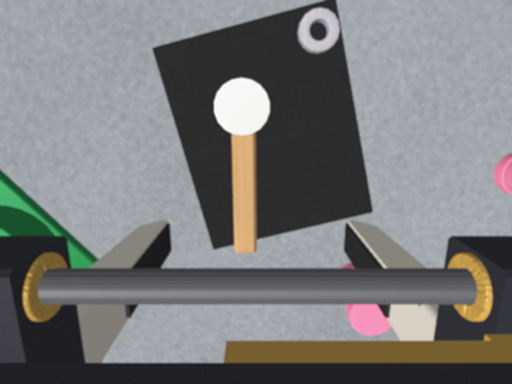

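The wrist view shows the handle upright in the picture (columns 232–257), the white head at (241,106) and the ring at (318,31). I'll refine the mallet position from this view.

```bash
cat >> h.py <<'E'
def wplane(uv,z,pos,q):
    c=calibration('wrist');T=np.array(c['T_tool_cam']);Rt=R.from_quat(q).as_matrix()
    d=Rt@T[:3,:3]@np.array([(uv[0]-c['cx'])/c['fx'],(uv[1]-c['cy'])/c['fy'],1]);o=Rt@T[:3,3]+pos
    return o+d*(z-o[2])/d[2]
E
python3 - <<'E'
from h import *
z=np.load('w2.npz');p=z['p'];hsv=cv2.cvtColor(p,cv2.COLOR_RGB2HSV)
w=(hsv[...,1]<40)&(hsv[...,2]>225);w[170:]=0;w[:60]=0;w[:,300:]=0
n=np.argwhere(w)[:,::-1];c,r=cv2.minEnclosingCircle(n.astype(np.float32));print(c,r,n.mean(0))
H=wplane(c,.082,z['pos'],z['q']);print('head',H)
m=(hsv[...,0]>8)&(hsv[...,0]<25)&(hsv[...,1]>80)&(hsv[...,2]>225);m[260:]=0
pts=[]
for v in range(150,235,5):
    u=np.where(m[v,200:290])[0]+200
    pts.append(wplane((u.mean(),v),.058,z['pos'],z['q']));
    if v%20==0: print(v,u.min(),u.max())
pts=np.array(pts);f=np.polyfit(pts[:,0],pts[:,1],1);print('yaw',np.degrees(np.arctan(f[0])),'line at head y',np.polyval(f,H[0]))
a=np.array([np.cos(np.arctan(f[0])),np.sin(np.arctan(f[0]))]);print('grip68',H[:2]-a*.068,'grip60',H[:2]-a*.060)
E
```

```text
(241.5, 106.5) 28.504484176635742 [241.3285124  106.35785124]
head [ 0.57715599 -0.19285311  0.082     ]<stdin>:10: RuntimeWarning: Mean of empty slice.
  ret = ret.dtype.type(ret / rcount)
Traceback (most recent call last):
ValueError: zero-size array to reduction operation minimum which has no identity
```

```bash
python3 plan.py 0.5258 -0.1616 0.044 -30.4
```

```text
clock 2.2 tcp [ 0.5106 -0.1694  0.2184] goal [ 0.5258 -0.1616  0.0252]
tool axes [[-0.856, -0.0, -0.517], [0.517, 0.0, -0.856], [0.0, -1.0, 0.0]]
twist deg [-0.   -0.7   0.03]
dp in present tool [ -9.1 193.2 -14.6]
dp in goal tool [ -9.2 193.2 -14.4] force [-0.5  0.5  0.8] w 0.09316368703701382
```

step_arm([
  {"twist": [0, -0.7, 0], "dp": [-9, 0, -14.5], "claw": -1},
  {"twist": [0, 0, 0], "dp": [0, 33, 0], "claw": -1},
  {"twist": [0, 0, 0], "dp": [0, 33, 0], "claw": -1},
  {"twist": [0, 0, 0], "dp": [0, 33, 0], "claw": -1},
  {"twist": [0, 0, 0], "dp": [0, 33, 0], "claw": -1},
  {"twist": [0, 0, 0], "dp": [0, 31, 0], "claw": -1},
  {"twist": [0, 0, 0], "dp": [0, 20, 0], "claw": -1},
  {"twist": [0, 0, 0], "dp": [0, 10, 0], "claw": -1},
])

```text
clock: 2.87
tcp_pos: [0.5243, -0.1609, 0.0228]
eef_rot: [0.179, 0.684, -0.684, -0.181]
force: [-1.0, 0.3, 0.4]
gripper_width: 0.0927
```

step_arm([
  {"twist": [0, 0, 0], "dp": [0, 0, 0], "claw": 1},
  {"twist": [0, 0, 0], "dp": [0, 0, 0], "claw": 1},
  {"twist": [0, 0, 0], "dp": [0, 0, 0], "claw": 1},
  {"twist": [0, 0, 0], "dp": [0, 0, 0], "claw": 1},
  {"twist": [0, 0, 0], "dp": [0, 0, 0], "claw": 1},
  {"twist": [0, 0, 0], "dp": [0, 0, 0], "claw": 1},
  {"twist": [0, 0, 0], "dp": [0, 0, 0], "claw": 1},
  {"twist": [0, 0, 0], "dp": [0, 0, 0], "claw": 1},
])

```text
clock: 3.53
tcp_pos: [0.5259, -0.1615, 0.0259]
eef_rot: [-0.181, -0.684, 0.684, 0.181]
force: [-0.4, -0.2, 0.7]
gripper_width: 0.0441
```

```bash
python3 plan.py 0.5258 -0.1616 0.044 -30.4
python3 - <<'E'
from h import *
s=read_state();p,d=snapshot('wrist');save('w3',p)
p,d=snapshot('scene');save('s3',p[120:260,150:330].repeat(4,0).repeat(4,1))
E
```

```text
clock 3.5333 tcp [ 0.5259 -0.1615  0.0259] goal [ 0.5258 -0.1616  0.0252]
tool axes [[-0.869, 0.0, -0.494], [0.494, -0.0, -0.869], [-0.0, -1.0, -0.0]]
twist deg [ 0.    0.77 -0.02]
dp in present tool [0.  0.7 0.1]
dp in goal tool [0.  0.7 0.1] force [-0.4 -0.2  0.7] w 0.04407094366011222
```

View pics/w3.png

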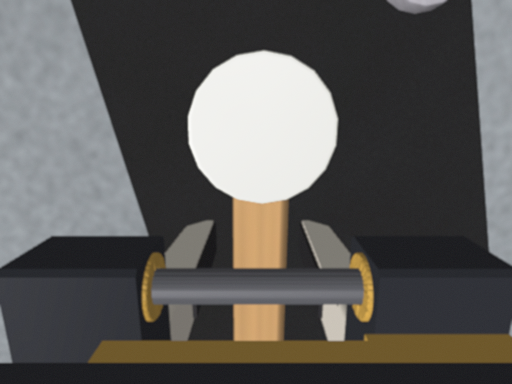

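View pics/s3.png

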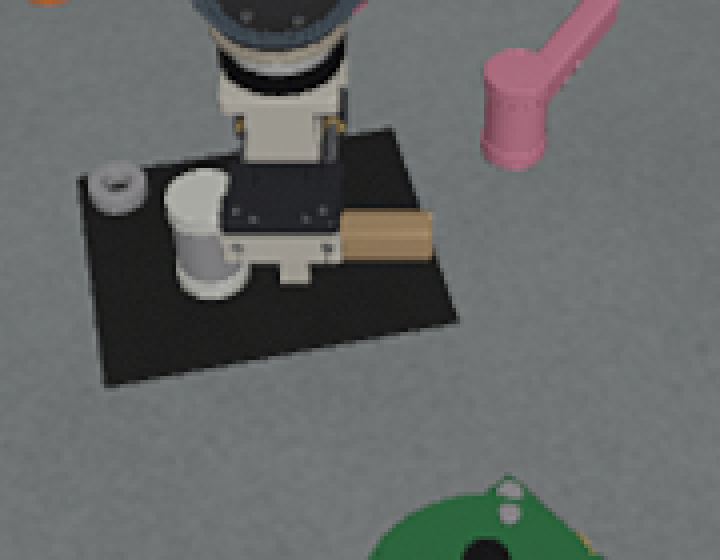

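The handle (columns 233–288) lies centred between the fingers, with the head clear of them. I'll keep closing.

step_arm([
  {"twist": [0, 0, 0], "dp": [0, 0, 0], "claw": 1},
  {"twist": [0, 0, 0], "dp": [0, 0, 0], "claw": 1},
  {"twist": [0, 0, 0], "dp": [0, 0, 0], "claw": 1},
  {"twist": [0, 0, 0], "dp": [0, 0, 0], "claw": 1},
  {"twist": [0, 0, 0], "dp": [0, 0, 0], "claw": 1},
  {"twist": [0, 0, 0], "dp": [0, 0, 0], "claw": 1},
  {"twist": [0, 0, 0], "dp": [0, 0, 0], "claw": 1},
  {"twist": [0, 0, 0], "dp": [0, 0, 0], "claw": 1},
], newtons=60)

```text
clock: 4.3
tcp_pos: [0.5258, -0.1615, 0.0256]
eef_rot: [-0.181, -0.684, 0.684, 0.181]
force: [-0.4, -0.1, 0.9]
gripper_width: 0.0237
```

```bash
python3 plan.py 0.5258 -0.1616 0.044 -30.4; python3 -c "
from h import *
s=read_state();print(s['force'],s['moment'])"
```

```text
clock 4.3 tcp [ 0.5258 -0.1615  0.0256] goal [ 0.5258 -0.1616  0.0252]
tool axes [[-0.869, -0.0, -0.494], [0.494, 0.0, -0.869], [0.0, -1.0, 0.0]]
twist deg [-0.    0.77  0.  ]
dp in present tool [-0.1  0.4  0.1]
dp in goal tool [-0.1  0.4  0.1] force [-0.4 -0.1  0.9] w 0.023652091046777155
[-0.37563611 -0.09648036  0.86563038] [0.04098836 0.01304941 0.02930163]
```

step_arm([
  {"twist": [0, 0, 0], "dp": [0, -4, 0], "claw": 1},
  {"twist": [0, 0, 0], "dp": [0, -10, 0], "claw": 1},
  {"twist": [0, 0, 0], "dp": [0, -20, 0], "claw": 1},
  {"twist": [0, 0, 0], "dp": [0, -25, 0], "claw": 1},
  {"twist": [0, 0, 0], "dp": [0, -25, 0], "claw": 1},
  {"twist": [0, 0, 0], "dp": [0, -25, 0], "claw": 1},
  {"twist": [0, 0, 0], "dp": [0, -20, 0], "claw": 1},
  {"twist": [0, 0, 0], "dp": [0, -11, 0], "claw": 1},
])

```text
clock: 4.97
tcp_pos: [0.5264, -0.1617, 0.1687]
eef_rot: [-0.182, -0.683, 0.684, 0.18]
force: [0.7, -0.3, -3.3]
gripper_width: 0.024
```

```bash
python3 plan.py 0.489 0.254 0.165 11.4
python3 - <<'E'
from h import *
s=read_state();print(s['force'],s['moment'])
p,d=snapshot('wrist');save('w4',p)
p,d=snapshot('scene');save('s4',p)
E
```

```text
clock 4.9667 tcp [ 0.5264 -0.1617  0.1687] goal [0.489  0.254  0.1462]
tool axes [[-0.869, 0.003, -0.494], [0.494, -0.001, -0.869], [-0.003, -1.0, -0.0]]
twist deg [-4.000e-02 -4.103e+01 -1.800e-01]
dp in present tool [ 238.1   21.9 -342.8]
dp in goal tool [ -45.5   22.5 -414.9] force [ 0.7 -0.3 -3.3] w 0.023973841928335547
[ 0.67033607 -0.26659479 -3.27316539] [ 0.12158934  0.13446121 -0.02850958]
```

View pics/w4.png

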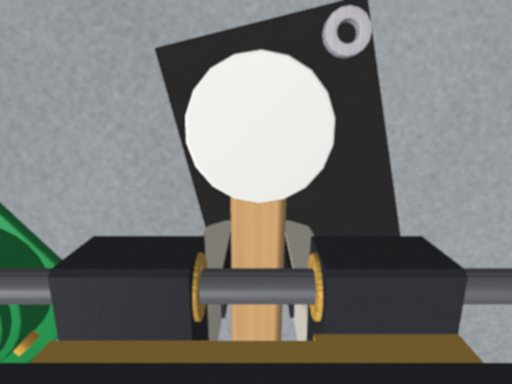

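View pics/s4.png

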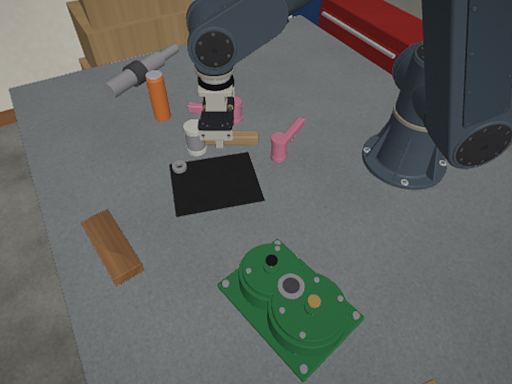

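The mallet is held, and the head sits at (260,127) in the wrist view as before, so there's no sag. The mat is empty. Now I carry it over.

step_arm([
  {"twist": [0, 0, 0], "dp": [5, 0, -7], "claw": 1},
  {"twist": [0, 0, 0], "dp": [11, 0, -16], "claw": 1},
  {"twist": [0, 0, 0], "dp": [17, 0, -24], "claw": 1},
  {"twist": [0, 0, 0], "dp": [17, 0, -25], "claw": 1},
  {"twist": [0, 0, 0], "dp": [17, 0, -25], "claw": 1},
  {"twist": [0, 0, 0], "dp": [17, 0, -25], "claw": 1},
  {"twist": [0, 0, 0], "dp": [17, 0, -25], "claw": 1},
  {"twist": [0, 0, 0], "dp": [17, 0, -25], "claw": 1},
])

```text
clock: 5.73
tcp_pos: [0.5067, 0.0483, 0.164]
eef_rot: [-0.18, -0.683, 0.684, 0.182]
force: [0.5, 0.6, -3.9]
gripper_width: 0.0237
```

step_arm([
  {"twist": [0, 0, 0], "dp": [17, 0, -25], "claw": 1},
  {"twist": [0, 0, 0], "dp": [17, 0, -25], "claw": 1},
  {"twist": [0, 0, 0], "dp": [17, 0, -25], "claw": 1},
  {"twist": [0, 0, 0], "dp": [17, 0, -25], "claw": 1},
  {"twist": [0, 0, 0], "dp": [17, 0, -25], "claw": 1},
  {"twist": [0, 0, 0], "dp": [17, 0, -24], "claw": 1},
  {"twist": [0, 0, 0], "dp": [12, 0, -17], "claw": 1},
  {"twist": [0, 0, 0], "dp": [6, 0, -9], "claw": 1},
])

```text
clock: 6.4
tcp_pos: [0.4888, 0.2601, 0.1639]
eef_rot: [-0.179, -0.683, 0.684, 0.181]
force: [0.4, -0.4, -4.3]
gripper_width: 0.0237
```

step_arm([
  {"twist": [0, -3, 0], "dp": [0, 0, 0], "claw": 1},
  {"twist": [0, -6, 0], "dp": [0, 0, 0], "claw": 1},
  {"twist": [0, -6.5, 0], "dp": [0, 0, 0], "claw": 1},
  {"twist": [0, -6.5, 0], "dp": [0, 0, 0], "claw": 1},
  {"twist": [0, -6.5, 0], "dp": [0, 0, 0], "claw": 1},
  {"twist": [0, -6.5, 0], "dp": [0, 0, 0], "claw": 1},
  {"twist": [0, -4, 0], "dp": [0, 0, 0], "claw": 1},
  {"twist": [0, -2, 0], "dp": [0, 0, 0], "claw": 1},
])

```text
clock: 7.07
tcp_pos: [0.4897, 0.2573, 0.1643]
eef_rot: [0.072, -0.703, 0.704, -0.071]
force: [-1.3, -0.1, -3.0]
gripper_width: 0.0238
```

```bash
python3 plan.py 0.489 0.254 0.165 11.4
python3 - <<'E'
from h import *
s=read_state();p,d=snapshot('wrist');save('w5',p);np.savez('w5.npz',p=p,d=d,pos=s['tcp_pos'],q=s['eef_rot'])
p,d=snapshot('top');np.savez('t5.npz',p=p,d=d);p2,_=snapshot('scene');save('st5',np.vstack([p[60:260,:256].repeat(2,0).repeat(2,1)[:300],p2[200:350,180:436].repeat(2,0).repeat(2,1)]))
E
```

```text
clock 7.0667 tcp [0.4897 0.2573 0.1643] goal [0.489  0.254  0.1462]
tool axes [[-0.98, -0.002, 0.201], [-0.201, -0.001, -0.98], [0.002, -1.0, 0.001]]
twist deg [-0.03  0.19  0.14]
dp in present tool [ 1.3 18.1  3. ]
dp in goal tool [ 1.3 18.1  3.1] force [-1.3 -0.1 -3. ] w 0.023783831866320142
```

View pics/w5.png

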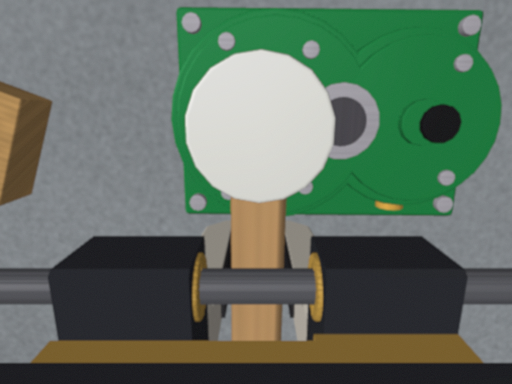

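View pics/st5.png

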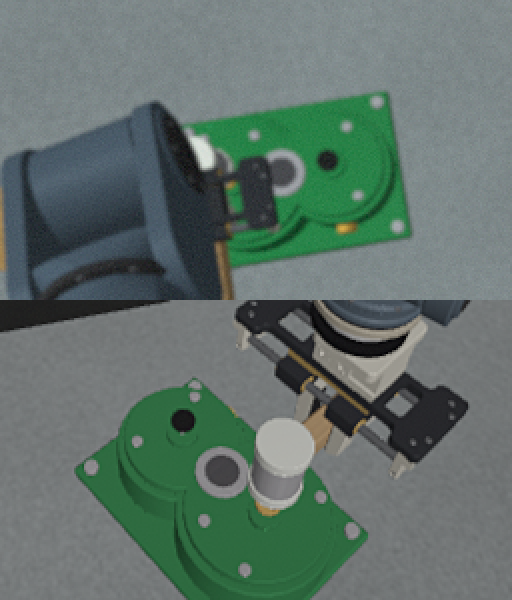

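The head hangs over the brass cap (scene crop at about (268,508)), clear of the black one at (182,420). I'll shift by a few mm, raise for a run-up and settle.

step_arm([
  {"twist": [0, 0, 0], "dp": [1, -5, 2.5], "claw": 1},
  {"twist": [0, 0, 0], "dp": [0, -10, 0], "claw": 1},
  {"twist": [0, 0, 0], "dp": [0, -10, 0], "claw": 1},
  {"twist": [0, 0, 0], "dp": [0, -6, 0], "claw": 1},
  {"twist": [0, 0, 0], "dp": [0, -3, 0], "claw": 1},
  {"twist": [0, 0, 0], "dp": [0, 0, 0], "claw": 1},
  {"twist": [0, 0, 0], "dp": [0, 0, 0], "claw": 1},
  {"twist": [0, 0, 0], "dp": [0, 0, 0], "claw": 1},
], newtons=60)

```text
clock: 7.88
tcp_pos: [0.4898, 0.2551, 0.1993]
eef_rot: [0.07, -0.704, 0.704, -0.07]
force: [-0.1, -0.6, -3.7]
gripper_width: 0.0235
```

```bash
python3 plan.py 0.489 0.254 0.165 11.4
python3 - <<'E'
from h import *
z=np.load('w5.npz')
r=wplane((345,120),.08,z['pos'],z['q']);b=wplane((440,123),.105,z['pos'],z['q']);print(r,b,2*r-b)
E
```

```text
clock 7.8833 tcp [0.4898 0.2551 0.1993] goal [0.489  0.254  0.1462]
tool axes [[-0.98, -0.001, 0.197], [-0.197, -0.0, -0.98], [0.001, -1.0, 0.0]]
twist deg [-0.01 -0.04  0.04]
dp in present tool [ 0.9 53.1  0.9]
dp in goal tool [ 1.  53.1  0.9] force [-0.1 -0.6 -3.7] w 0.023451838698230122
[0.5603841  0.20487252 0.08      ] [0.57071958 0.14881878 0.105     ] [0.55004862 0.26092625 0.055     ]
```

step_arm([
  {"twist": [0, 0, 0], "dp": [0, 41.5, 0], "claw": 1},
  {"twist": [0, 0, 0], "dp": [0, 41.5, 0], "claw": 1},
  {"twist": [0, 0, 0], "dp": [0, -20, 0], "claw": 1},
  {"twist": [0, 0, 0], "dp": [0, -30, 0], "claw": 1},
  {"twist": [0, 0, 0], "dp": [0, -20, 0], "claw": 1},
  {"twist": [0, 0, 0], "dp": [0, -13, 0], "claw": 1},
  {"twist": [0, 0, 0], "dp": [0, 0, 0], "claw": 1},
  {"twist": [0, 0, 0], "dp": [0, 0, 0], "claw": 1},
], newtons=60)

```text
clock: 8.55
tcp_pos: [0.4899, 0.2551, 0.1993]
eef_rot: [-0.07, 0.704, -0.704, 0.07]
force: [-0.5, 0.6, -4.5]
gripper_width: 0.0235
```

```bash
cat > look.py <<'E'
import sys
from h import *
n=sys.argv[1]
s=read_state();p,d=snapshot('wrist');save('w'+n,p);np.savez('w'+n+'.npz',p=p,d=d,pos=s['tcp_pos'],q=s['eef_rot'])
q,d=snapshot('scene');np.savez('s'+n+'.npz',p=q,d=d)
save('ws'+n,np.hstack([p,cv2.resize(q[225:385,230:358],None,fx=2.2,fy=2.4,interpolation=cv2.INTER_CUBIC)]))
print(s['clock'],s['tcp_pos'],s['force'],s['moment'],s['gripper_width'])
E
python3 look.py 6
```

```text
Traceback (most recent call last):
  File "look.py", line 6, in <module>
    save('ws'+n,np.hstack([p,cv2.resize(q[225:385,230:358],None,fx=2.2,fy=2.4,interpolation=cv2.INTER_CUBIC)]))
                ~~~~~~~~~^^^^^^^^^^^^^^^^^^^^^^^^^^^^^^^^^^^^^^^^^^^^^^^^^^^^^^^^^^^^^^^^^^^^^^^^^^^^^^^^^^^^^
ValueError: all the input array dimensions except for the concatenation axis must match exactly, but along dimension 0, the array at index 0 has size 384 and the array at index 1 has size 382
```

```bash
sed -i "s/cv2.resize(q\[225:385,230:358\],None,fx=2.2,fy=2.4,/cv2.resize(q[225:375,230:340],(280,384),/" look.py
python3 - <<'E'
from h import *
p=np.load('w6.npz')['p'];q=np.load('s6.npz')['p'];save('ws6',np.hstack([p,cv2.resize(q[225:375,230:340],(280,384),interpolation=cv2.INTER_CUBIC)]))
s=read_state();print(s['moment'],s['clock'])
E
```

```text
[-0.03454822  0.24694815 -0.02710718] 8.65
```

View pics/ws6.png

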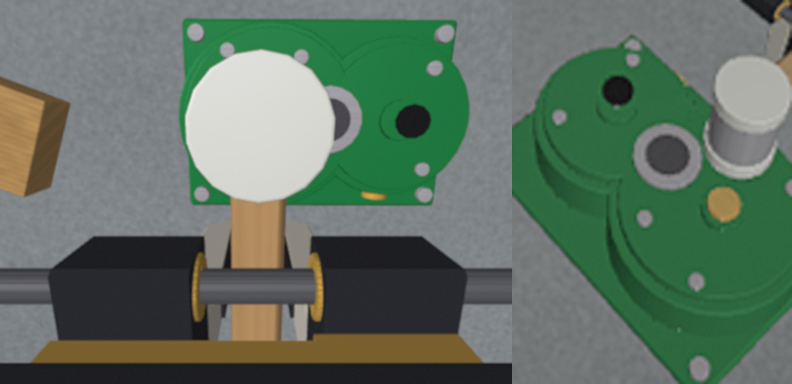

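The head is still at (260,126) in the wrist view, so the grip held. The brass cap, at about (725,205) in the right-hand crop, looks lower. I'll measure its height.

```bash
cat > cap.py <<'E'
import sys
from h import *
def cap(f,nm,box):
    z=np.load(f);p,d=z['p'],z['d'];C=cloud('scene',d);hsv=cv2.cvtColor(p,cv2.COLOR_RGB2HSV)
    m=((hsv[...,0]>10)&(hsv[...,0]<32)&(hsv[...,1]>110)&(hsv[...,2]>120)) if nm=='brass' else hsv[...,2]<45
    r=np.zeros_like(m);r[box[0]:box[1],box[2]:box[3]]=1;m&=r
    uv=np.argwhere(m)[:,::-1].mean(0)
    P=np.median(C[cv2.erode(m.astype(np.uint8),np.ones((3,3)))>0],0)
    K,Rm,t=cam('scene');d_=Rm.T@np.linalg.inv(K)@np.array([*uv,1]);o=-Rm.T@t
    # height on vertical line through fixed xy (depth-free)
    xy=np.array([.5475,.2665]) if nm=='brass' else np.array([.571,.1485])
    s=(d_[:2]@(xy-o[:2]))/(d_[:2]@d_[:2])
    cover=np.median(C[(abs(C[...,0]-.556)<.03)&(abs(C[...,1]-.2665)<.03)&(abs(C[...,2]-.075)<.008)][:,2])
    print(f,nm,m.sum(),uv.round(2),'depth pt',P.round(4),'ray z',(o[2]+s*d_[2]).round(4),'cover',cover.round(4))
for f in sys.argv[1:]:
    cap(f,'brass',(285,330,295,335));cap(f,'black',(250,275,260,283))
E
python3 cap.py scene0.npz s6.npz
```

```text
scene0.npz brass 136 [313.82 300.68] depth pt [0.5471 0.2677 0.1047] ray z 0.1046 cover 0.0748
scene0.npz black 101 [271.18 260.  ] depth pt [0.5699 0.1504 0.1058] ray z 0.1039 cover 0.0748
s6.npz brass 137 [312.72 304.16] depth pt [0.5469 0.2673 0.0896] ray z 0.0893 cover 0.0748
s6.npz black 101 [271.18 260.  ] depth pt [0.5697 0.1507 0.1061] ray z 0.1039 cover 0.0748
```

```bash
python3 - <<'E'
from h import *
ds=[]
for i in range(6):
    p,d=snapshot('scene');ds.append(d)
d=np.median(ds,0);np.savez('s7.npz',p=p,d=d)
d0=np.load('scene0.npz')['d'];C=cloud('scene',d);C0=cloud('scene',d0)
uv=np.array([[312,304],[313,304],[312,305],[313,303],[311,304],[314,304]])
print([C[v,u,2].round(4) for u,v in uv])
# cover & gearbox references around
for nm,c,r in [('cover near brass',(.5475,.2665),.035)]:
    D=np.hypot(C[...,0]-c[0],C[...,1]-c[1]);m=(D>.022)&(D<r)&(C[...,2]>.06)&(C[...,2]<.09);print(nm,np.median(C[m][:,2]),m.sum())
E
python3 cap.py s7.npz
```

```text
[np.float64(0.0894), np.float64(0.0902), np.float64(0.0895), np.float64(0.0894), np.float64(0.0893), np.float64(0.0895)]
cover near brass 0.07459791597921427 568
s7.npz brass 137 [312.72 304.16] depth pt [0.5466 0.2675 0.0896] ray z 0.0893 cover 0.0747
s7.npz black 101 [271.18 260.  ] depth pt [0.5698 0.1509 0.1062] ray z 0.1039 cover 0.0747
```

The cap top is about 14.9 mm above the cover, against 14 mm at home, so it may be up to 1 mm short. I'll give one more knock, 2 mm deeper.

step_arm([
  {"twist": [0, 0, 0], "dp": [0, 2, 0], "claw": 1},
  {"twist": [0, 0, 0], "dp": [0, 41.5, 0], "claw": 1},
  {"twist": [0, 0, 0], "dp": [0, 41.5, 0], "claw": 1},
  {"twist": [0, 0, 0], "dp": [0, -20, 0], "claw": 1},
  {"twist": [0, 0, 0], "dp": [0, -30, 0], "claw": 1},
  {"twist": [0, 0, 0], "dp": [0, -20, 0], "claw": 1},
  {"twist": [0, 0, 0], "dp": [0, -15, 0], "claw": 1},
  {"twist": [0, 0, 0], "dp": [0, 0, 0], "claw": 1},
], newtons=60)

```text
clock: 9.62
tcp_pos: [0.4913, 0.2558, 0.2024]
eef_rot: [-0.068, 0.704, -0.703, 0.072]
force: [0.8, 0.9, -3.9]
gripper_width: 0.0239
```

```bash
python3 look.py 8; python3 cap.py s8.npz
```

```text
9.6167 [0.49134317 0.25575667 0.20244138] [ 0.78785333  0.89328005 -3.90332984] [-0.04648619  0.17294878 -0.0196845 ] 0.023894844355573323
s8.npz brass 132 [312.63 304.39] depth pt [0.547  0.2676 0.0884] ray z 0.0882 cover 0.0747
s8.npz black 101 [271.18 260.  ] depth pt [0.5701 0.1512 0.1059] ray z 0.1039 cover 0.0747
```

View pics/ws8.png

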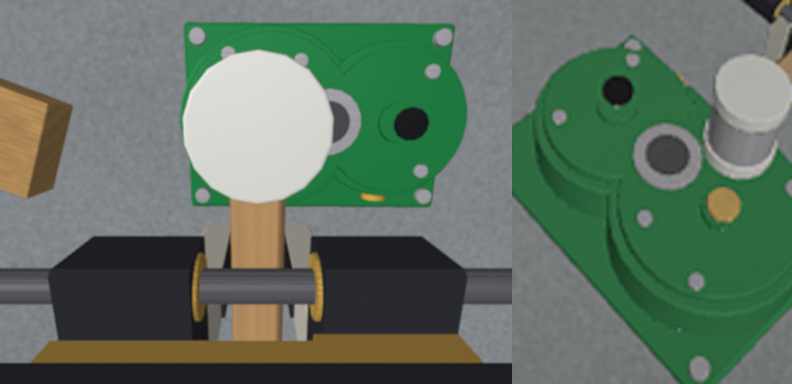

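The cap top now reads 88.4 mm, which is home (89 mm) within error. The black pin is unchanged and the head sits at (258,127), still firm. I'll carry the mallet back, then check again with the top view before setting it down.

```bash
python3 plan.py 0.5258 -0.1615 0.204 -29.6
```

```text
clock 9.7167 tcp [0.4899 0.2551 0.1992] goal [ 0.5258 -0.1615  0.1852]
tool axes [[-0.98, 0.0, 0.197], [-0.197, 0.0, -0.98], [-0.0, -1.0, -0.0]]
twist deg [ 0.   40.97 -0.  ]
dp in present tool [ 46.9  14.  415.5]
dp in goal tool [-237.    14.   344.5] force [ 0.2  0.7 -4.2] w 0.02359940389675972
```

step_arm([
  {"twist": [0, 0, 0], "dp": [1, 0, 9], "claw": 1},
  {"twist": [0, 0, 0], "dp": [2, 0, 20], "claw": 1},
  {"twist": [0, 0, 0], "dp": [3, 0, 28], "claw": 1},
  {"twist": [0, 0, 0], "dp": [3.5, 0, 30], "claw": 1},
  {"twist": [0, 0, 0], "dp": [3.5, 0, 30], "claw": 1},
  {"twist": [0, 0, 0], "dp": [3.5, 0, 30], "claw": 1},
  {"twist": [0, 0, 0], "dp": [3.5, 0, 30], "claw": 1},
  {"twist": [0, 0, 0], "dp": [3.5, 0, 30], "claw": 1},
])

```text
clock: 10.38
tcp_pos: [0.5069, 0.0456, 0.1983]
eef_rot: [-0.071, 0.704, -0.704, 0.069]
force: [0.6, 0.6, -3.2]
gripper_width: 0.0235
```

step_arm([
  {"twist": [0, 0, 0], "dp": [3.5, 0, 30], "claw": 1},
  {"twist": [0, 0, 0], "dp": [3.5, 0, 30], "claw": 1},
  {"twist": [0, 0, 0], "dp": [3.5, 0, 30], "claw": 1},
  {"twist": [0, 0, 0], "dp": [3.5, 0, 30], "claw": 1},
  {"twist": [0, 0, 0], "dp": [3.5, 0, 30], "claw": 1},
  {"twist": [0, 0, 0], "dp": [3, 0, 29], "claw": 1},
  {"twist": [0, 0, 0], "dp": [2.4, 0, 20], "claw": 1},
  {"twist": [0, 0, 0], "dp": [1, 0, 9.5], "claw": 1},
])

```text
clock: 11.05
tcp_pos: [0.5245, -0.1643, 0.1982]
eef_rot: [-0.07, 0.704, -0.704, 0.069]
force: [0.9, 0.8, -2.9]
gripper_width: 0.0236
```

step_arm([
  {"twist": [0, 3, 0], "dp": [0, 0, 0], "claw": 1},
  {"twist": [0, 6, 0], "dp": [0, 0, 0], "claw": 1},
  {"twist": [0, 6.5, 0], "dp": [0, 0, 0], "claw": 1},
  {"twist": [0, 6.5, 0], "dp": [0, 0, 0], "claw": 1},
  {"twist": [0, 6.5, 0], "dp": [0, 0, 0], "claw": 1},
  {"twist": [0, 6.5, 0], "dp": [0, 0, 0], "claw": 1},
  {"twist": [0, 4, 0], "dp": [0, 0, 0], "claw": 1},
  {"twist": [0, 2, 0], "dp": [0, 0, 0], "claw": 1},
])

```text
clock: 11.72
tcp_pos: [0.5247, -0.1612, 0.1985]
eef_rot: [0.181, 0.683, -0.683, -0.183]
force: [-1.1, 0.7, -3.5]
gripper_width: 0.0235
```

```bash
python3 plan.py 0.5258 -0.1615 0.0444 -29.6
python3 - <<'E'
from h import *
z0=np.load('top0.npz')
ds=[snapshot('top') for i in range(4)];p=ds[0][0];d=np.median([x[1] for x in ds],0);np.savez('t9.npz',p=p,d=d)
def cover(C,c,a,b,lo,hi):
    D=np.hypot(C[...,0]-c[0],C[...,1]-c[1]);m=(D>=a)&(D<b)&(C[...,2]>lo)&(C[...,2]<hi);return np.median(C[m],0).round(4),m.sum()
for nm,D in [('before',z0['d']),('after',d)]:
    C=cloud('top',D)
    print(nm,'brass',cover(C,(.5475,.2665),0,.008,.08,.12),'cover',cover(C,(.5475,.2665),.024,.036,.06,.09),'black',cover(C,(.571,.1485),0,.008,.09,.12),'cover',cover(C,(.571,.1485),.024,.036,.06,.09))
p,d=snapshot('wrist');save('w9',p);q,d=snapshot('scene');save('s9',q)
np.savez('s9.npz',p=q,d=d)
E
python3 cap.py s9.npz
```

```text
clock 11.7167 tcp [ 0.5247 -0.1612  0.1985] goal [ 0.5258 -0.1615  0.0256]
tool axes [[-0.867, -0.002, -0.498], [0.498, 0.001, -0.867], [0.002, -1.0, 0.0]]
twist deg [-0.01 -0.26  0.11]
dp in present tool [ -1.5 172.9  -0.3]
dp in goal tool [ -1.1 172.9  -0.3] force [-1.1  0.7 -3.5] w 0.023456217476296143
before brass (array([0.5471, 0.2662, 0.1059]), np.int64(38)) cover (array([0.5463, 0.2671, 0.0762]), np.int64(389)) black (array([0.5708, 0.1487, 0.1076]), np.int64(36)) cover (array([0.5709, 0.1489, 0.0762]), np.int64(399))
after brass (array([0.5471, 0.2662, 0.09  ]), np.int64(39)) cover (array([0.5462, 0.2669, 0.0762]), np.int64(389)) black (array([0.5708, 0.1487, 0.1074]), np.int64(37)) cover (array([0.5703, 0.1486, 0.0762]), np.int64(397))
s9.npz brass 132 [312.64 304.39] depth pt [0.547  0.2673 0.0886] ray z 0.0883 cover 0.0747
s9.npz black 101 [271.18 260.  ] depth pt [0.5701 0.1504 0.1057] ray z 0.1039 cover 0.0747
```

View pics/s9.png

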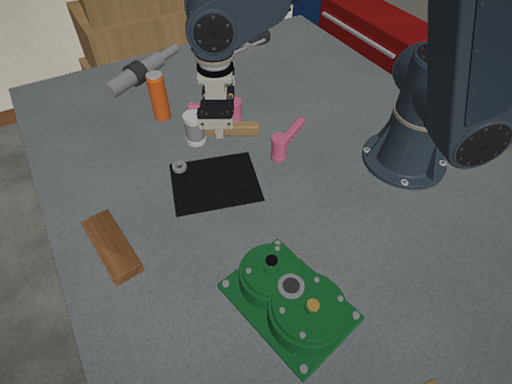

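View pics/w9.png

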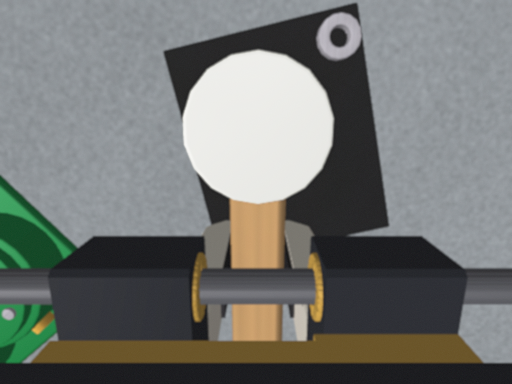

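The top view also puts the cap 13.8 mm above the cover (14 is home), with the black pin at 107.4 mm against 107.6 before. The mallet hangs straight over its old place. Lowering now.

step_arm([
  {"twist": [0, 0, 0], "dp": [-1, 14, 0], "claw": 1},
  {"twist": [0, 0, 0], "dp": [0, 28, 0], "claw": 1},
  {"twist": [0, 0, 0], "dp": [0, 32, 0], "claw": 1},
  {"twist": [0, 0, 0], "dp": [0, 32, 0], "claw": 1},
  {"twist": [0, 0, 0], "dp": [0, 28, 0], "claw": 1},
  {"twist": [0, 0, 0], "dp": [0, 16, 0], "claw": 1},
  {"twist": [0, 0, 0], "dp": [0, 8, 0], "claw": 1},
  {"twist": [0, 0, 0], "dp": [0, 4, 0], "claw": 1},
])

```text
clock: 12.68
tcp_pos: [0.5259, -0.1619, 0.0366]
eef_rot: [0.18, 0.684, -0.684, -0.181]
force: [0.4, -0.1, -3.2]
gripper_width: 0.0236
```

step_arm([
  {"twist": [0, 0, 0], "dp": [0, 2, 0], "claw": 1},
  {"twist": [0, 0, 0], "dp": [0, 2, 0], "claw": 1},
  {"twist": [0, 0, 0], "dp": [0, 1.5, 0], "claw": 1},
  {"twist": [0, 0, 0], "dp": [0, 1, 0], "claw": 1},
  {"twist": [0, 0, 0], "dp": [0, 0.5, 0], "claw": 1},
  {"twist": [0, 0, 0], "dp": [0, 0, 0], "claw": 1},
  {"twist": [0, 0, 0], "dp": [0, 0, 0], "claw": 1},
  {"twist": [0, 0, 0], "dp": [0, 0, 0], "claw": 1},
])

```text
clock: 13.35
tcp_pos: [0.5264, -0.1621, 0.0308]
eef_rot: [-0.181, -0.684, 0.684, 0.181]
force: [0.2, -0.7, -3.5]
gripper_width: 0.0237
```

```bash
python3 plan.py 0.5258 -0.1615 0.0444 -29.6; python3 -c "
from h import *
print(read_state()['moment'])
p,d=snapshot('scene');save('s10',p[120:260,150:330].repeat(4,0).repeat(4,1))"
```

```text
clock 13.35 tcp [ 0.5264 -0.1621  0.0308] goal [ 0.5258 -0.1615  0.0256]
tool axes [[-0.869, 0.0, -0.494], [0.494, -0.0, -0.869], [-0.0, -1.0, -0.0]]
twist deg [ 0.   -0.03 -0.02]
dp in present tool [ 0.8  5.2 -0.2]
dp in goal tool [ 0.8  5.2 -0.2] force [ 0.2 -0.7 -3.5] w 0.023666922367974928
[ 0.14391199  0.21744288 -0.00456794]
```

View pics/s10.png

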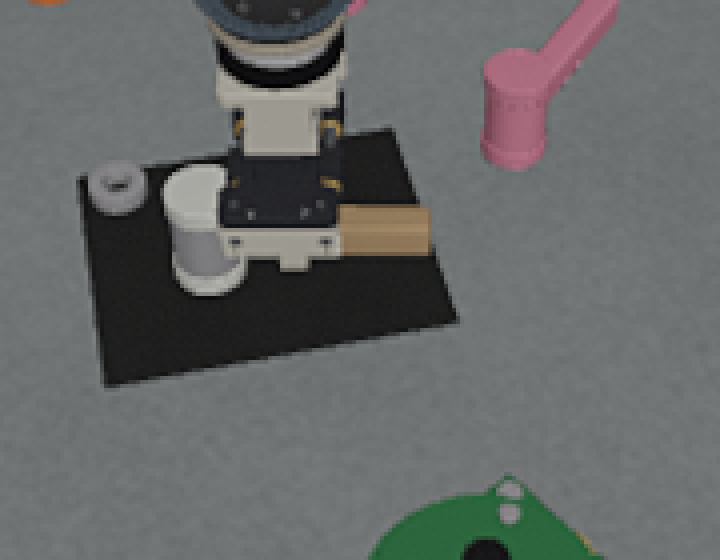

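The head hangs just above the mat, clear of the ring at (117,185), with 5.2 mm still to go. I'll creep down.

step_arm([
  {"twist": [0, 0, 0], "dp": [0, 1.5, 0], "claw": 1},
  {"twist": [0, 0, 0], "dp": [0, 1, 0], "claw": 1},
  {"twist": [0, 0, 0], "dp": [0, 1, 0], "claw": 1},
  {"twist": [0, 0, 0], "dp": [0, 0.5, 0], "claw": 1},
  {"twist": [0, 0, 0], "dp": [0, 0.3, 0], "claw": 1},
  {"twist": [0, 0, 0], "dp": [0, 0, 0], "claw": 1},
  {"twist": [0, 0, 0], "dp": [0, 0, 0], "claw": 1},
  {"twist": [0, 0, 0], "dp": [0, 0, 0], "claw": 1},
])

```text
clock: 14.07
tcp_pos: [0.5263, -0.162, 0.0264]
eef_rot: [-0.181, -0.684, 0.684, 0.181]
force: [-0.2, 0.2, -3.5]
gripper_width: 0.0235
```

```bash
python3 plan.py 0.5258 -0.1615 0.0444 -29.6; python3 -c "
from h import *
print(read_state()['moment'])"
```

```text
clock 14.0667 tcp [ 0.5263 -0.162   0.0264] goal [ 0.5258 -0.1615  0.0256]
tool axes [[-0.869, 0.0, -0.494], [0.494, -0.0, -0.869], [-0.0, -1.0, -0.0]]
twist deg [ 0.   -0.03 -0.  ]
dp in present tool [ 0.7  0.8 -0.2]
dp in goal tool [ 0.7  0.8 -0.2] force [-0.2  0.2 -3.5] w 0.023548984156048995
[0.19302597 0.14025398 0.02521887]
```

step_arm([
  {"twist": [0, 0, 0], "dp": [0, 0.4, 0], "claw": 1},
  {"twist": [0, 0, 0], "dp": [0, 0.4, 0], "claw": 1},
  {"twist": [0, 0, 0], "dp": [0, 0, 0], "claw": 1},
  {"twist": [0, 0, 0], "dp": [0, 0, 0], "claw": 1},
  {"twist": [0, 0, 0], "dp": [0, 0, 0], "claw": 1},
  {"twist": [0, 0, 0], "dp": [0, 0, 0], "claw": 1},
  {"twist": [0, 0, 0], "dp": [0, 0, 0], "claw": 1},
  {"twist": [0, 0, 0], "dp": [0, 0, 0], "claw": 1},
])

```text
clock: 14.73
tcp_pos: [0.5263, -0.162, 0.0255]
eef_rot: [0.181, 0.684, -0.684, -0.181]
force: [-0.6, -0.0, -3.9]
gripper_width: 0.0239
```

```bash
python3 plan.py 0.5258 -0.1615 0.0444 -29.6; python3 -c "
from h import *
print(read_state()['moment'])"
```

```text
clock 14.7333 tcp [ 0.5263 -0.162   0.0255] goal [ 0.5258 -0.1615  0.0256]
tool axes [[-0.869, -0.0, -0.494], [0.494, 0.0, -0.869], [0.0, -1.0, 0.0]]
twist deg [-0.   -0.03  0.  ]
dp in present tool [ 0.7 -0.1 -0.2]
dp in goal tool [ 0.7 -0.1 -0.2] force [-0.6 -0.  -3.9] w 0.023943865350986197
[ 0.13462865  0.16590783 -0.00859466]
```

The wrist still carries the weight, so the head rides slightly higher in the grip than it did at first. I'll continue gently until it lands.

step_arm([
  {"twist": [0, 0, 0], "dp": [0, 0.4, 0], "claw": 1},
  {"twist": [0, 0, 0], "dp": [0, 0.4, 0], "claw": 1},
  {"twist": [0, 0, 0], "dp": [0, 0, 0], "claw": 1},
  {"twist": [0, 0, 0], "dp": [0, 0, 0], "claw": 1},
  {"twist": [0, 0, 0], "dp": [0, 0, 0], "claw": 1},
  {"twist": [0, 0, 0], "dp": [0, 0, 0], "claw": 1},
  {"twist": [0, 0, 0], "dp": [0, 0, 0], "claw": 1},
  {"twist": [0, 0, 0], "dp": [0, 0, 0], "claw": 1},
])

```text
clock: 15.4
tcp_pos: [0.5263, -0.162, 0.0251]
eef_rot: [0.181, 0.684, -0.684, -0.181]
force: [-3.5, 1.6, 5.6]
gripper_width: 0.0238
```

```bash
python3 look.py 11; python3 -c "
from h import *
p=np.load('s11.npz')['p'];save('s11',cv2.resize(p[130:210,160:280],(780,520),interpolation=cv2.INTER_CUBIC))
d=np.load('s11.npz')['d'];C=cloud('scene',d);d0=np.load('scene0.npz')['d'];C0=cloud('scene',d0)
for (c,r) in [((.5775,-.192),.012),((.458,-.1216),.008)]:
  for X in (C0,C):
    D=np.hypot(X[...,0]-c[0],X[...,1]-c[1]);m=(D<r)&(X[...,2]>.045)&(X[...,2]<.095);print(c,m.sum(),np.median(X[m],0).round(4))
"
```

```text
15.4 [ 0.52630185 -0.16200491  0.02508371] [-3.49492923  1.63679947  5.63237148] [ 0.30449579  0.67221944 -0.04069965] 0.02379015436859084
(0.5775, -0.192) 47 [ 0.5774 -0.1924  0.0822]
(0.5775, -0.192) 41 [ 0.5775 -0.1903  0.0822]
(0.458, -0.1216) 19 [ 0.4585 -0.1201  0.0575]
(0.458, -0.1216) 21 [ 0.4589 -0.1199  0.0562]
```

View pics/s11.png

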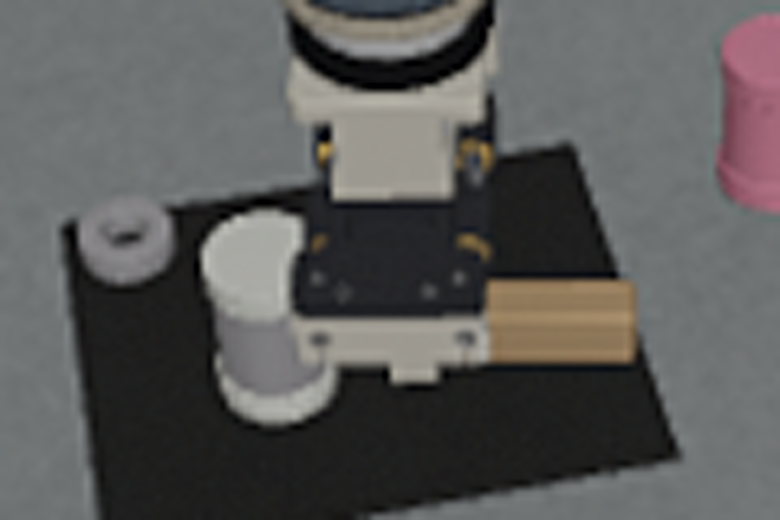

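The force has swung to +5.6 N upward, so the face is on the mat. The handle end is about 1 mm low, a tilt of about 0.6° that will settle on release. Opening the claw.

step_arm([
  {"twist": [0, 0, 0], "dp": [0, 0, 0], "claw": 0.4},
  {"twist": [0, 0, 0], "dp": [0, 0, 0], "claw": 0.3},
  {"twist": [0, 0, 0], "dp": [0, 0, 0], "claw": 0.1},
  {"twist": [0, 0, 0], "dp": [0, 0, 0], "claw": -0.2},
  {"twist": [0, 0, 0], "dp": [0, 0, 0], "claw": -0.5},
  {"twist": [0, 0, 0], "dp": [0, 0, 0], "claw": -1},
  {"twist": [0, 0, 0], "dp": [0, 0, 0], "claw": -1},
  {"twist": [0, 0, 0], "dp": [0, 0, 0], "claw": -1},
])

```text
clock: 16.17
tcp_pos: [0.5263, -0.162, 0.0247]
eef_rot: [-0.181, -0.684, 0.684, 0.181]
force: [1.0, 0.0, -0.3]
gripper_width: 0.0681
```

step_arm([
  {"twist": [0, 0, 0], "dp": [0, 0, 0], "claw": -1},
  {"twist": [0, 0, 0], "dp": [0, 0, 0], "claw": -1},
  {"twist": [0, 0, 0], "dp": [0, 0, 0], "claw": -1},
  {"twist": [0, 0, 0], "dp": [0, 0, 0], "claw": -1},
  {"twist": [0, 0, 0], "dp": [0, 0, 0], "claw": -1},
  {"twist": [0, 0, 0], "dp": [0, -2, 0], "claw": -1},
  {"twist": [0, 0, 0], "dp": [0, -5, 0], "claw": -1},
  {"twist": [0, 0, 0], "dp": [0, -8, 0], "claw": -1},
])

```text
clock: 16.83
tcp_pos: [0.526, -0.1619, 0.0398]
eef_rot: [0.18, 0.684, -0.684, -0.181]
force: [-0.2, -0.7, -1.1]
gripper_width: 0.0927
```

step_arm([
  {"twist": [0, 0, 0], "dp": [0, -15, 0], "claw": -1},
  {"twist": [0, 0, 0], "dp": [0, -25, 0], "claw": -1},
  {"twist": [0, 0, 0], "dp": [0, -25, 0], "claw": -1},
  {"twist": [0, 0, 0], "dp": [0, -30, 0], "claw": -1},
  {"twist": [0, 0, 0], "dp": [0, -30, 0], "claw": -1},
  {"twist": [0, 0, 0], "dp": [0, -30, 0], "claw": -1},
  {"twist": [0, 0, 0], "dp": [0, -20, 0], "claw": -1},
  {"twist": [0, 0, 0], "dp": [0, 0, 0], "claw": -1},
])

```text
clock: 17.5
tcp_pos: [0.528, -0.1627, 0.22]
eef_rot: [-0.184, -0.683, 0.684, 0.178]
force: [0.2, 0.4, -0.2]
gripper_width: 0.093
```

```bash
python3 look.py 12; python3 cap.py s12.npz
python3 - <<'E'
from h import *
p=np.load('s12.npz')['p'];save('s12',p)
t,dt=snapshot('top');np.savez('t12.npz',p=t,d=dt)
C=cloud('scene',np.load('s12.npz')['d']);C0=cloud('scene',np.load('scene0.npz')['d'])
for (c,r) in [((.5775,-.192),.012),((.458,-.1216),.008),((.50,-.146),.008)]:
  for X in (C0,C):
    D=np.hypot(X[...,0]-c[0],X[...,1]-c[1]);m=(D<r)&(X[...,2]>.045)&(X[...,2]<.095);print(c,m.sum(),np.median(X[m],0).round(4))
for f in ('top0','t12'):
    C=cloud('top',np.load(f+'.npz')['d']);g=lambda c:[np.median(C[(np.hypot(C[...,0]-c[0],C[...,1]-c[1])<.008)&(C[...,2]>.08)][:,2]).round(4)]
    print(f,g((.5475,.2665)),g((.571,.1485)))
E
```

```text
17.5 [ 0.52796703 -0.1626675   0.21999855] [ 0.18208813  0.40554114 -0.2041025 ] [ 0.10599816 -0.01711427 -0.03158658] 0.0929596197653877
s12.npz brass 130 [312.6  304.38] depth pt [0.5476 0.2675 0.0884] ray z 0.0883 cover 0.0747
s12.npz black 101 [271.18 260.  ] depth pt [0.5705 0.1512 0.1063] ray z 0.1039 cover 0.0747
(0.5775, -0.192) 47 [ 0.5774 -0.1924  0.0822]
(0.5775, -0.192) 48 [ 0.5774 -0.1923  0.0818]
(0.458, -0.1216) 19 [ 0.4585 -0.1201  0.0575]
(0.458, -0.1216) 18 [ 0.4579 -0.1213  0.0578]
(0.5, -0.146) 23 [ 0.5003 -0.146   0.0581]
(0.5, -0.146) 24 [ 0.5007 -0.1447  0.0566]
top0 [np.float64(0.1059)] [np.float64(0.1075)]
t12 [np.float64(0.0899)] [np.float64(0.1085)]
```

View pics/s12.png

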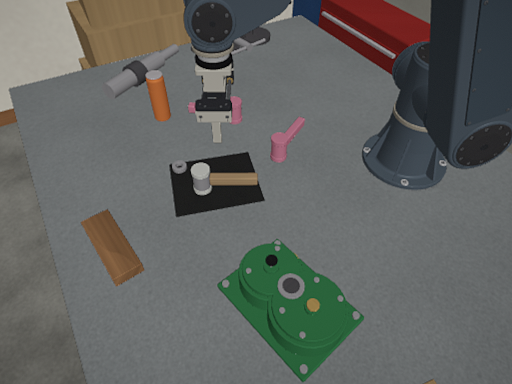

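View pics/w12.png

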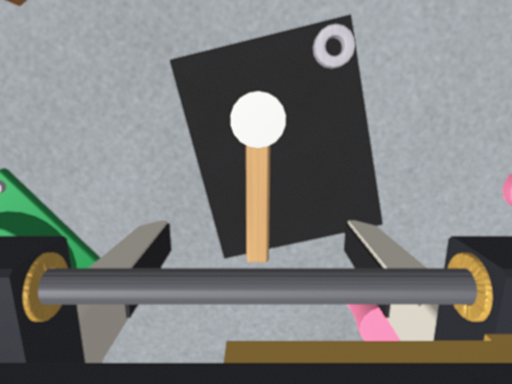

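The mallet stands on the mat with its head at scene (201,178), the handle level and the ring undisturbed at (179,166). The gripper is well clear. Handing in.

```bash
python3 -c "
from cell import *
print(finish_job())"
```

```text
the job is handed in; nothing more can be done
None
```

I drove the brass-capped pin home with two brisk mallet knocks, then stood the mallet back on its head on the mat, let go and handed the job in at about 17.6 s.

- **Brass pin:** after the first knock the cap read about 1 mm short, so I struck once more, 2 mm deeper. The cap then stood 13.7 mm above the cover in the scene view and 13.8 mm in the top view; home is 14 mm.
- **Black pin:** it did not move in the scene view. The last single top frame read it 1 mm higher (108.5 against 107.5 mm). I take that as noise, because the averaged top reading after the knocks was 107.4 mm.
- **Mallet:** the head is within 1 mm of where it started, top at 82 mm. The handle end is at its starting height (57.8 against 57.5 mm). Mid-handle, one reading came out 1.5 mm low (56.6 against 58.1 mm), which disagrees with the end and head readings. After the knocks the mallet sat about 0.6° tilted in the grip, and this went when I released it.
- **Forces:** the most I read at the end of a move was about 7 N, when setting the mallet down. I had no reading of the peak force during the knocks themselves.

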